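# Pin the sharps-pot holder shut

### The job

The yellow sharps pot stands in its holder on the desk: swing the holder's gate fully shut against its stop, so that the hole at the gate's end lines up between the two latch tabs. Then take the long lock pin (the one standing tallest) from the stand and drop it down through all three holes until its collar sits flat on the upper tab, and let go.

Things in the scene. Friction and masses are not known exactly. Their poses are not given: they have to be found in the camera images.
- pin: The long lock pin, upright and loose in a socket of the stand, foot 10 mm above the desk. Steel shaft 12 mm wide, 72 mm long; then a collar 44 mm wide, 6 mm thick; then a round black grip 20 mm wide, 40 mm high; 80 to 170 g. Origin: centre of its foot, z up the shaft (grip at z 78 to 118 mm). Two short pins beside it have the same collar and grip but 40 mm shafts: it stands 32 mm taller.
- stand: Grey block 70 x 210 mm, 40 mm high, fixed, with three sockets 15 mm wide and 30 mm deep in a row along its y, 70 mm apart, the middle one at its centre. They hold the long pin and two short pins, in any order. Origin: centre of its underside.
- hole (a point): Centre of the 26 mm round hole in the top face of the upper latch tab of the grey holder (fixed) of the yellow pot, 96 mm above the desk. Below on the same axis: the like hole of the lower tab (top face at 54 mm), then 38 mm of free space. Tabs 50 x 50 x 6 mm. z up; y along the shut gate to its upright pivot, 170 mm away; x towards the pot, whose red lid tops out 105 mm above the desk.
- gate (a joint): Opening angle of the steel gate, rad: 0 = shut at its stop, where the 26 mm hole in its end plate (68 to 76 mm above the desk) lies in line between the tabs. Starts 0.5 to 0.95 open. At angle q it points from the pivot along (-sin q, -cos q) in the x, y axes of hole: it opens away from the pot, towards the robot. Light friction (0.06 N m); it stays where left.
- gate_post (a point): Top centre of the gate's upright round steel handle post, 167 mm above the desk. The post is 16 mm wide, stands 84 mm clear above the gate's bar, 85 mm from the pivot along the gate; grip or push it near the top, above the pot's lid. z up.

How it is judged:
By the outcome, as a careful person would: the job done as asked, in the order asked, and still so for the second after the job is handed in, with the robot touching nothing.
It also fails if it takes over 56 s, if anything falls off the work surface, if the arm or the gripper's body presses on something with over 40 N, if the wrist force passes 120 N, or if a joint passes its speed limit or range.

### The arm

A 7-joint arm with a two-finger parallel gripper is mounted at the origin on the work surface. World frame = base frame: x ahead of the robot, y to its left, z up, the work surface at z = 0. Lengths are in m, angles in rad, forces in N, time in s.
With the tool pointing down it reaches from about 0.4 to 0.85 m from the base axis. Payload 4.5 kg.
Tool frame: the origin (TCP) lies on the centre line of the jaws, within the pads' length; the fingertips stand r.tcp_to_tips ahead of it and the grasp point (between the pads) lies 11 mm behind it (r.tcp_to_tips is the distance from the TCP to the fingertips, in m); y points along the fingers, x is the direction in which the jaws open and shut, and the axes are right-handed (so a half turn about y gives the same grasp; the last joint's range is limited). The gripper opens to 88 mm and grips with 3 to 60 N. Pads are 18 mm wide; open, the fingers measure 123 mm over their backs; the gripper's body (75 mm by 187 mm) begins 45 mm behind the grasp point.
Start: joints at [1.158, 0.689, -0.195, 1.565, 0.157, 0.902, -0.215], TCP at [0.27, -0.564, 0.209] pointing down, gripper open.
Joint ranges: [-3.01, 3.01], [-0.46, 2.08], [-1.47, 1.51], [0.13, 2.56], [-1, 4.14], [0.04, 2.09], [-2.66, 2.66]. Speed limits (rad/s): [2.57, 2.57, 3.14, 3.14, 3.14, 3.14, 3.14].

### API

Orientations are given as a unit quaternion [x, y, z, w].
In Python, from plant import r gives the robot as it stands. The module is installed in compiled form; this text tells all that it offers.
- The arm moves only by the shell command python3 -m inch 'ROWS' [OPENING] [FORCE]. ROWS is text: rows parted by semicolons, each of 4 numbers parted by spaces: the shift along the tool's x, y, z in mm, then the turn about the tool's y in degrees. In form: x y z spin; .... A call has 1 to 10 rows; each row is the pose to reach, as a shift and turn from the pose commanded when the call began, along the tool's axes at that moment; what a row does not reach only later rows make up. A row lasts 1/10 s, in which the tool goes at most 50 mm and 8.59 degrees, less where a joint would pass 70% of its speed; a pose out of reach is approached as far as the arm can. A call with a gripper value outside its range is refused whole. OPENING is the gripper command: -1 is shut, 1 is fully open, values between are in proportion, set as the call begins (- or left out, the last holds). The fingers move at their own pace and stop on an object; FORCE is the grip in N (left out, the last holds). Time passes only in rows, so rows that repeat a pose let the fingers close. It gives the time, the measured TCP pose, the force and the opening at its end, in the units of the state.
- r.get_state(): the state, without advancing time (a new reading comes with each control period).
- r.snapshot(name): name is "side" or "top" or "wrist"; returns a dict with "frame" (480x640x3 uint8, red, green, blue), "intrinsics" (3x3 intrinsics, pixels), "R" (3x3) and "t" (3): a world point X has camera coordinates R X + t. Camera axes: x right, y down, z forward; pixel columns grow to the right and rows downward; lengths in m; the calibration is good to about 2 mm. A picture is of the moment at which its call begins. There is no depth.
- r.finish_job(): hands the job in, once; it reports no verdict.
Trained networks look in the newest picture that a camera, given by its name, has taken for a name from the list of things; names that differ only in an ending like _2 or _b are one class to them, and where a whole thing is asked for, a point or a joint stands for the part that bears it (a point fixed in the world has none). Each returns a list of dicts, best first, with "p" (0 to 1); they miss things now and then, are a little off and sometimes report something else, mostly with a low value. They report only what shows in the picture. A call takes as long as a camera call.
- r.trace(camera, name): "region" (480x640 bool, what is visible of it) and "centre" ([row, column] in pixels, amid what is visible of it).
- r.tip_of(camera, name): "centre" ([row, column] in pixels: a listed point, or the origin of a listed thing).
The state is a dict: "clock": time; "q": joint angles; "qd": joint speeds; "joint_torque": joint torques, N m; "tool_pos": TCP position; "eef_rot": TCP orientation; "contact_force": force on the tool from outside, world axes, zero at the start; "moment": the same for the moment, N m; "opening": opening from 0.0 (shut) to 1.0 (fully open).
Only numpy, scipy, OpenCV 4.12 (cv2) and the standard library are available. Lean on these libraries where they do the work, as an engineer would, in place of code of your own. Each camera call takes 0.05 s, during which the arm holds its last target.

## Working session

There is one attempt and no reset: what is moved stays moved. The work goes in short steps, Python scripts to look and compute and a shell command to move; the robot and the scene stay as the last step left them, time stands still between calls to the robot, and variables do not carry over. Pictures are saved under pics/ and viewed, and the job is handed in when it is done.

```bash
mkdir -p pics; ls
cat > h.py <<'E'
import numpy as np, cv2
from plant import r
from scipy.spatial.transform import Rotation as Ro
def snap(c,fn=None):
    s=r.snapshot(c)
    if fn: cv2.imwrite('pics/'+fn,cv2.cvtColor(s['frame'],cv2.COLOR_RGB2BGR))
    return s
def P(s): return np.array(s['intrinsics'])@np.c_[np.array(s['R']),np.array(s['t'])]
def tri(obs):
    A=[]
    for s,(row,col) in obs:
        M=P(s); A+= [col*M[2]-M[0], row*M[2]-M[1]]
    A=np.array(A); X=np.linalg.svd(A)[2][-1]; X=X[:3]/X[3]
    e=[np.hypot(*( (lambda p:(p[1]/p[2]-rc[0],p[0]/p[2]-rc[1]))(P(s)@np.r_[X,1]))) for s,rc in obs]
    return X,e
def onz(s,rc,z):
    R=np.array(s['R']);t=np.array(s['t']);K=np.array(s['intrinsics'])
    d=R.T@np.linalg.solve(K,[rc[1],rc[0],1]); c=-R.T@t
    return c+d*(z-c[2])/d[2]
def proj(s,X):
    p=P(s)@np.r_[X,1]; return p[1]/p[2],p[0]/p[2]
E
python3 - <<'E'
from h import *
np.set_printoptions(precision=4,suppress=True)
st=r.get_state(); print({k:st[k] for k in('clock','tool_pos','eef_rot','contact_force','opening')},r.tcp_to_tips)
print(Ro.from_quat(st['eef_rot']).as_matrix())
S={c:snap(c,c+'0.png') for c in('side','top','wrist')}
for c in S:
    for n in('pin','stand','hole','gate','gate_post'):
        try: print(c,n,'tip',[(round(d['p'],2),np.round(d['centre'],1)) for d in r.tip_of(c,n)][:3])
        except Exception as e: print(c,n,e)
print('cam', [-(np.array(S[c]['R']).T@S[c]['t']) for c in S])
import pickle; pickle.dump(S,open('S0.pkl','wb'))
E
```

```text
pics
{'clock': 0.0, 'tool_pos': array([ 0.2697, -0.5631,  0.2081]), 'eef_rot': array([-0.5981,  0.3774, -0.3762,  0.5987]), 'contact_force': array([-0.9029,  0.0035, -0.5915]), 'opening': 1.000311060239401} 0.008
[[ 0.4322 -0.0009  0.9018]
 [-0.9018  0.0016  0.4322]
 [-0.0018 -1.     -0.0001]]
side pin tip [(0.59, array([342.4, 311.7]))]
side stand tip [(0.59, array([377. , 326.7]))]
side hole tip [(0.7, array([233.6, 311.2]))]
side gate it knows: gate_post, hole, pin, stand
side gate_post tip [(0.84, array([184.7, 252. ]))]
top pin tip [(0.64, array([268.3, 399.7]))]
top stand tip [(0.83, array([267.1, 434.8]))]
top hole tip [(0.9, array([216. , 311.8]))]
top gate it knows: gate_post, hole, pin, stand
top gate_post tip [(0.85, array([261.3, 242.9])), (0.18, array([262.6, 436.9]))]
wrist pin tip []
wrist stand tip []
wrist hole tip []
wrist gate it knows: gate_post, hole, pin, stand
wrist gate_post tip []
cam [array([ 0.3278, -0.5384,  0.7826]), array([0.4185, 0.0037, 1.1283]), array([ 0.3387, -0.5307,  0.3829])]
```

View pics/side0.png

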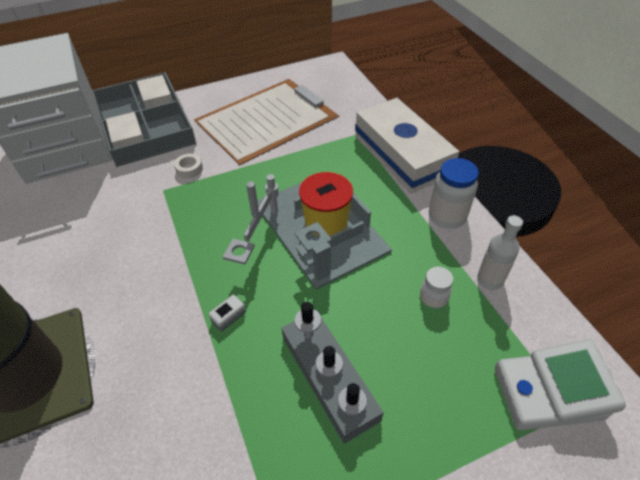

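View pics/top0.png

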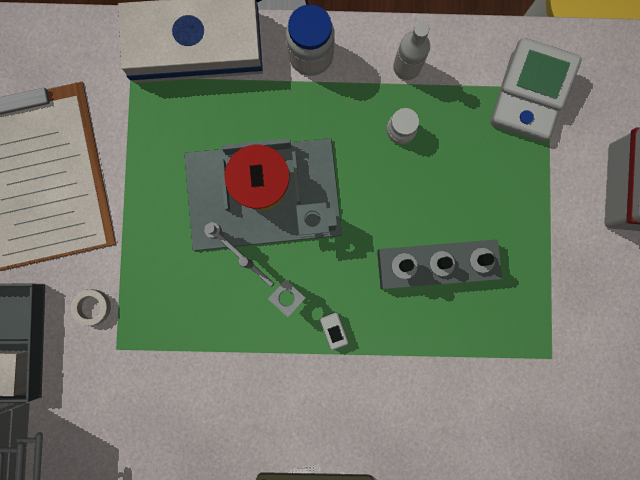

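Run:
```python
from h import *
np.set_printoptions(precision=4,suppress=True)
import pickle; S=pickle.load(open('S0.pkl','rb')); s,t=S['side'],S['top']
for n,a,b in(('pin',(342.4,311.7),(268.3,399.7)),('stand',(377,326.7),(267.1,434.8)),('hole',(233.6,311.2),(216,311.8)),('post',(184.7,252),(261.3,242.9))):
    print(n,*tri([(s,a),(t,b)]))
```

```text
pin [ 0.4677 -0.1435  0.0098] [np.float64(2.0915359897321095), np.float64(1.2731246509383043)]
stand [ 0.4701 -0.2084 -0.0015] [np.float64(0.6110360947743972), np.float64(0.3545154769535695)]
hole [0.5438 0.0166 0.0979] [np.float64(1.4934272373483783), np.float64(1.029384584904807)]
post [0.466  0.1203 0.161 ] [np.float64(1.392422999607013), np.float64(1.0320404702724546)]
```

Run:
```python
from h import *
np.set_printoptions(precision=4,suppress=True)
import pickle; S=pickle.load(open('S0.pkl','rb')); s,t=S['side'],S['top']
b=lambda f:cv2.cvtColor(f,cv2.COLOR_RGB2BGR)
a=cv2.resize(b(t['frame'])[120:330,180:520],None,fx=2.35,fy=2.35,interpolation=cv2.INTER_CUBIC); cv2.imwrite('pics/topc.png',a)
a=cv2.resize(b(s['frame'])[150:450,200:400],None,fx=2,fy=2,interpolation=cv2.INTER_CUBIC); cv2.imwrite('pics/sidec.png',a)
# predicted grip tops
for i,y in enumerate((-.1385,-.2084,-.2784)):
  for h in(.128,.096): print(y,h,'side',np.round(proj(s,[.470,y,h]),1),'top',np.round(proj(t,[.470,y,h]),1))
```

```text
-0.1385 0.128 side [303.2 307.5] top [262.5 406.6]
-0.1385 0.096 side [314.  308.2] top [263.5 403.9]
-0.2084 0.128 side [339.5 325.5] top [263.5 449.9]
-0.2084 0.096 side [349.7 325.7] top [264.4 445.9]
-0.2784 0.128 side [380.3 345.8] top [264.5 493.3]
-0.2784 0.096 side [389.7 345.2] top [265.4 487.8]
```

View pics/topc.png

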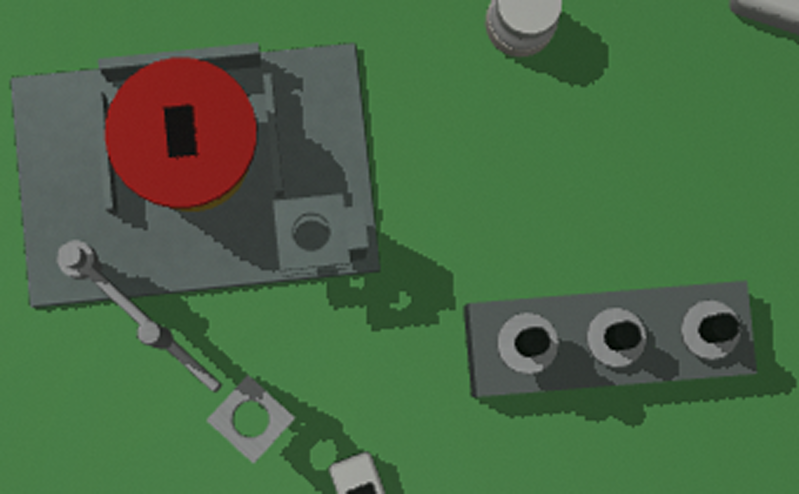

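View pics/sidec.png

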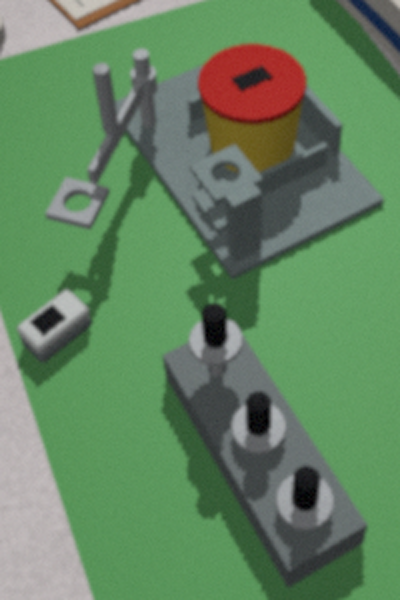

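```bash
cat >> h.py <<'E'
def go(target,yawdeg):
    """shift (tool axes, mm) and spin (deg) from the present pose to target with tool x at world yaw"""
    st=r.get_state(); R=Ro.from_quat(st['eef_rot']).as_matrix()
    yaw=np.degrees(np.arctan2(R[1,0],R[0,0]))
    d=R.T@(np.array(target)-st['tool_pos'])*1000
    sp=-(yawdeg-yaw); sp=(sp+180)%360-180
    print('pos',np.round(st['tool_pos'],4),'yaw',round(yaw,1),'t',round(st['clock'],2),'-> row',np.round(d,1),round(sp,1))
E
python3 - <<'E'
from h import *
import pickle; S=pickle.load(open('S0.pkl','rb')); s,t=S['side'],S['top']
print('pin top',tri([(s,(304,307)),(t,(264.7,407.7))]))
print('pivot cap',tri([(s,(176.5,270.5)),(t,(229.8,211.9))]))
go([.45,-.25,.26],-43);go([.42,.06,.26],-43)
E
```

```text
pin top (array([ 0.46721595, -0.14026382,  0.12939452]), [np.float64(0.7767214052405768), np.float64(0.4733059498044704)])
pivot cap (array([0.51850964, 0.17849508, 0.11294999]), [np.float64(1.182858520361607), np.float64(0.9078842161505257)])
pos [ 0.2701 -0.5637  0.2089] yaw -64.4 t 0.75 -> row [-205.1  -51.1  297.8] -21.4
pos [ 0.2701 -0.5637  0.2089] yaw -64.4 t 0.75 -> row [-497.6  -51.1  404.7] -21.4
```

```bash
python3 -m inch '-70 -51 80 -8; -120 -51 150 -16; -165 -51 230 -21; -205 -51 298 -21; -205 -51 298 -21; -205 -51 298 -21; -205 -51 298 -21; -205 -51 298 -21; -205 -51 298 -21; -205 -51 298 -21'
python3 - <<'E'
from h import *
go([.42,.06,.26],-43)
E
```

```text
clock: 1.75
tool_pos: [0.4498, -0.2507, 0.2599]
eef_rot: [0.657, -0.262, 0.261, -0.657]
contact_force: [0.1, -0.9, -0.3]
opening: 0.999
pos [ 0.4498 -0.2507  0.2599] yaw -43.4 t 1.75 -> row [-235.2   -0.4  205.3] -0.4
```

```bash
python3 - <<'E'
from h import *
import pickle
s=snap('wrist','w1.png'); pickle.dump(s,open('w1.pkl','wb'))
for n in('pin','hole'): print(n,[(round(d['p'],2),np.round(d['centre'],1)) for d in r.tip_of('wrist',n)])
for X in([.467,-.140,.128],[.467,-.1435,.01],[.5438,.0166,.096]): print(X,proj(s,X))
E
python3 -m inch '-40 0 35 0; -80 0 70 0; -120 0 105 0; -160 0 140 0; -200 0 175 0; -235 0 205 0; -235 0 205 0; -235 0 205 0; -235 0 205 0'
python3 - <<'E'
from h import *
import pickle
s=snap('wrist','w2.png'); pickle.dump(s,open('w2.pkl','wb'))
for n in('pin','hole','gate_post'): print(n,[(round(d['p'],2),np.round(d['centre'],1)) for d in r.tip_of('wrist',n)])
for X in([.466,.1203,.167],[.5438,.0166,.096]): print(X,proj(s,X))
E
```

```text
pin []
hole []
[0.467, -0.14, 0.128] (np.float64(90.27382782495536), np.float64(230.1035572117543))
[0.467, -0.1435, 0.01] (np.float64(99.47201555010346), np.float64(257.49457096497775))
[0.5438, 0.0166, 0.096] (np.float64(-169.13661953040665), np.float64(147.11541136421195))
clock: 2.8
tool_pos: [0.4205, 0.0581, 0.2597]
eef_rot: [0.657, -0.262, 0.263, -0.656]
contact_force: [-0.3, -0.5, 0.4]
opening: 0.999
pin [(0.7, array([282.8, 466.9]))]
hole [(0.66, array([141.3, 458.4]))]
gate_post [(0.91, array([117.1, 303.2]))]
[0.466, 0.1203, 0.167] (np.float64(113.13819961984412), np.float64(302.6359551326442))
[0.5438, 0.0166, 0.096] (np.float64(140.25181721928024), np.float64(461.19216636034554))
```

View pics/w1.png

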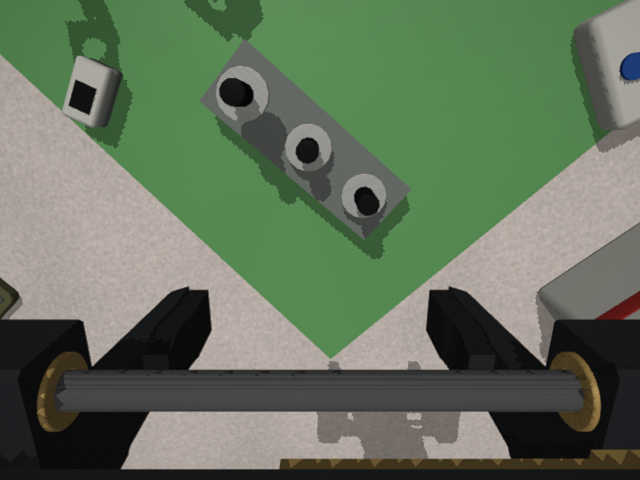

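View pics/w2.png

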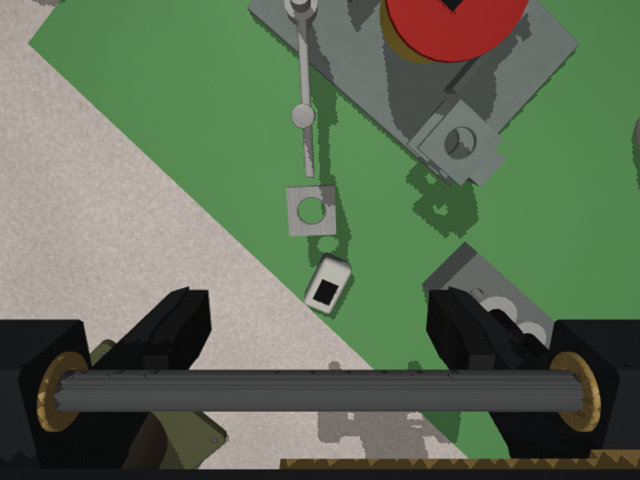

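Run:
```python
from h import *
np.set_printoptions(precision=4,suppress=True)
import pickle; S=pickle.load(open('S0.pkl','rb')); s,t=S['side'],S['top']; w1=pickle.load(open('w1.pkl','rb')); w2=pickle.load(open('w2.pkl','rb'))
post,_=tri([(s,(184.7,252)),(t,(261.3,242.9)),(w2,(116.5,302.5))]);print('post',post,_)
print('post z167', onz(w2,(116.5,302.5),.167))
hole,_=tri([(s,(233.6,311.2)),(t,(216,311.8)),(w2,(141.3,459))]);print('hole',hole,_, onz(w2,(141.3,459),.096))
piv,_=tri([(s,(176.5,270.5)),(t,(229.8,211.9)),(w2,(5,301))]);print('piv',piv,_)
print('pintop',tri([(s,(304,307)),(t,(264.7,407.7)),(w1,(92,235))]),onz(w1,(92,235),.128))
gh=onz(w2,(210.5,311.5),.076); print('gate hole',gh)
hole=onz(w2,(141.3,459),.096); pp=onz(w2,(116.5,302.5),.167)
for p in(gh,):
  d=(pp-gh)[:2]; print('gate yaw',np.degrees(np.arctan2(d[1],d[0])),np.linalg.norm(d)); u=d/np.linalg.norm(d); pv=gh[:2]+.17*u; print('pivot',pv)
  e=pv-hole[:2]; print('hole->pivot',np.linalg.norm(e),np.degrees(np.arctan2(e[1],e[0])))
```

```text
post [0.4656 0.1197 0.1619] [np.float64(1.553732230817996), np.float64(0.9149791416723633), np.float64(2.3056130985511385)]
post z167 [0.4645 0.1189 0.167 ]
hole [0.5434 0.0169 0.0971] [np.float64(1.227662288782662), np.float64(1.3389164418513655), np.float64(2.2874789366088155)] [0.542  0.0172 0.096 ]
piv [0.5175 0.1772 0.114 ] [np.float64(1.492694326124144), np.float64(0.942566312355648), np.float64(5.025886709247206)]
pintop (array([ 0.4676, -0.1409,  0.1285]), [np.float64(0.8257630585430665), np.float64(0.7682319079736711), np.float64(3.8199291214103863)]) [ 0.4687 -0.1432  0.128 ]
gate hole [0.4097 0.0558 0.076 ]
gate yaw 48.989985855669055 0.08357788530103846
pivot [0.5212 0.1841]
hole->pivot 0.16820933957024253 97.09102217781565
```

Run:
```python
from h import *
go([.4650,.1193,.26],-41);go([.4650,.1193,.132],-41)
```

```text
pos [0.4206 0.0584 0.2598] yaw -43.6 t 3.0 -> row [-9.9 -0.3 74.8] -2.6
pos [0.4206 0.0584 0.2598] yaw -43.6 t 3.0 -> row [ -9.9 127.7  74.9] -2.6
```

```bash
python3 -m inch '-6 0 40 -3; -10 0 75 -3; -10 40 75 -3; -10 80 75 -3; -10 115 75 -3; -10 128 75 -3; -10 128 75 -3; -10 128 75 -3'
python3 - <<'E'
from h import *
s=snap('wrist','w3.png'); s=snap('side','s3.png')
go([.4650,.1193,.132],-41)
E
```

```text
clock: 3.8
tool_pos: [0.4651, 0.1211, 0.1322]
eef_rot: [0.663, -0.244, 0.245, -0.663]
contact_force: [0.2, 0.7, 0.1]
opening: 0.999
pos [0.4656 0.1216 0.1329] yaw -40.5 t 3.9 -> row [ 1.   0.9 -2.2] 0.5
```

View pics/w3.png

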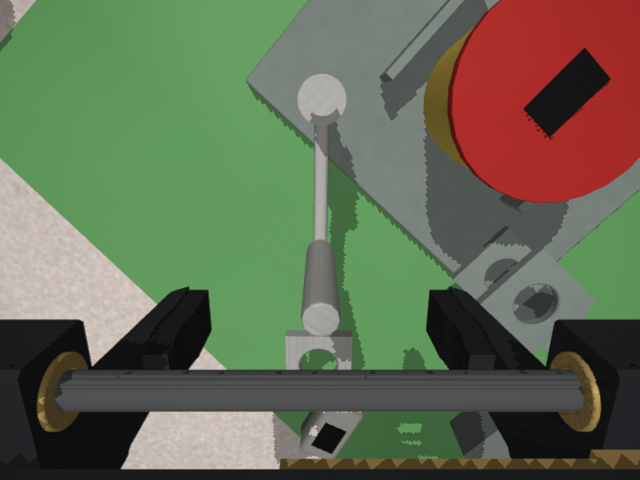

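View pics/s3.png

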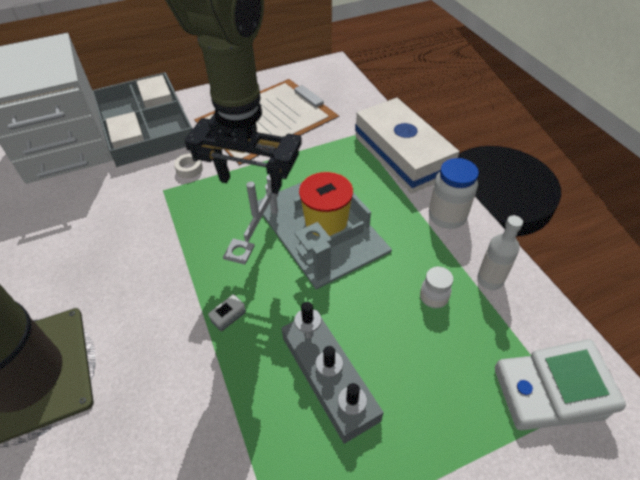

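```bash
python3 -m inch '0 0 -2 0; 0 0 -2 0; 0 0 -2 0; 0 0 -2 0; 0 0 -2 0; 0 0 -2 0; 0 0 -2 0; 0 0 -2 0' -1 6
python3 - <<'E'
from h import *
pv=np.array([.5212,.1841])
for a in (58,68,78,88,97,100):
    u=np.array([np.cos(np.radians(a)),np.sin(np.radians(a))]); print(a); go([*(pv-.085*u),.132],a-90)
E
```

```text
clock: 4.7
tool_pos: [0.4633, 0.1203, 0.1319]
eef_rot: [0.664, -0.244, 0.244, -0.664]
contact_force: [-0.8, 0.6, 0.1]
opening: 0.298
58
pos [0.4633 0.1203 0.1319] yaw -40.4 t 4.7 -> row [15.1 -0.1  2. ] -8.4
68
pos [0.4633 0.1203 0.1319] yaw -40.4 t 4.7 -> row [29.5 -0.1  5.5] -18.4
78
pos [0.4633 0.1203 0.1319] yaw -40.4 t 4.7 -> row [43.1 -0.1 11.3] -28.4
88
pos [0.4633 0.1203 0.1319] yaw -40.4 t 4.7 -> row [55.5 -0.1 19.5] -38.4
97
pos [0.4633 0.1203 0.1319] yaw -40.4 t 4.7 -> row [65.3 -0.1 28.6] -47.4
100
pos [0.4633 0.1203 0.1319] yaw -40.4 t 4.7 -> row [68.2 -0.1 31.9] -50.4
```

```bash
python3 -m inch '0 0 0 0; 0 0 0 0; 7 0 1 -4; 15 0 2 -8; 22 0 4 -13; 29 0 5 -18; 36 0 8 -23; 43 0 11 -28; 50 0 15 -33; 50 0 15 -33'
python3 - <<'E'
from h import *
print(r.get_state()['contact_force'])
pv=np.array([.5212,.1841])
for a in (88,93,97,100,102):
    u=np.array([np.cos(np.radians(a)),np.sin(np.radians(a))]); print(a); go([*(pv-.085*u),.132],a-90)
E
```

```text
clock: 5.7
tool_pos: [0.5117, 0.0986, 0.1318]
eef_rot: [0.706, -0.046, 0.046, -0.706]
contact_force: [-0.4, -1.5, 2.2]
opening: 0.173
[-0.39874891 -1.53731116  2.21011547]
88
pos [0.5117 0.0986 0.1318] yaw -7.4 t 5.7 -> row [ 6.4 -0.2  1.4] -5.4
93
pos [0.5117 0.0986 0.1318] yaw -7.4 t 5.7 -> row [13.7 -0.2  2.5] -10.4
97
pos [0.5117 0.0986 0.1318] yaw -7.4 t 5.7 -> row [19.5 -0.2  3.7] -14.4
100
pos [0.5117 0.0986 0.1318] yaw -7.4 t 5.7 -> row [23.8 -0.2  5. ] -17.4
102
pos [0.5117 0.0986 0.1318] yaw -7.4 t 5.7 -> row [26.6 -0.2  5.9] -19.4
```

```bash
python3 -m inch '4 0 1 -3; 8 0 1 -6; 12 0 2 -9; 15 0 3 -11; 17 0 3 -13; 19 0 4 -14; 20 0 4 -14; 20 0 4 -14'
python3 -m inch '2 0 0 0; 3 0 0 0; 4 0 0 0; 4 0 0 0'
python3 - <<'E'
from h import *
s=snap('wrist','w4.png'); s=snap('top','t4.png')
E
```

```text
clock: 6.5
tool_pos: [0.5312, 0.0989, 0.1318]
eef_rot: [0.707, 0.04, -0.041, -0.705]
contact_force: [-0.7, -6.7, 3.3]
opening: 0.173
clock: 6.9
tool_pos: [0.5311, 0.0989, 0.1314]
eef_rot: [0.708, 0.038, -0.043, -0.704]
contact_force: [-8.8, -5.0, 8.5]
opening: 0.174
```

View pics/w4.png

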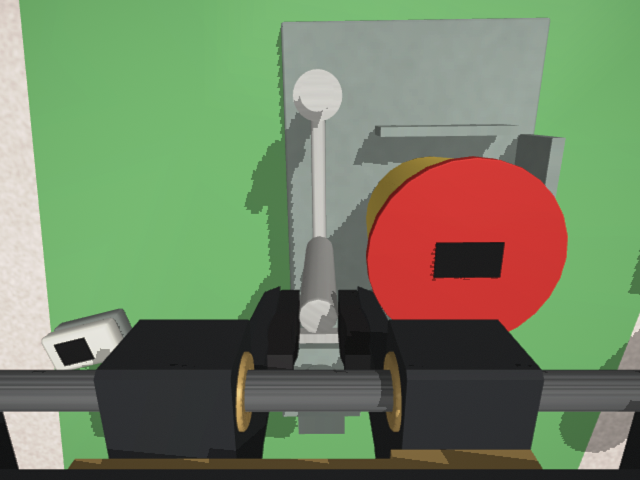

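```bash
python3 -m inch '2 0 0 0; 4 0 0 0; 4 0 0 0; 4 0 0 0'
python3 -m inch '-4 0 0 0; -7 0 0 0; -7 0 0 0; -7 0 0 0'
python3 -m inch '0 0 0 0; 0 0 0 0; 0 0 0 0; 0 0 0 0; 0 0 0 0' 0.3
python3 - <<'E'
from h import *
s=snap('wrist','w5.png')
go([.5311,.0989,.1314],6)
E
```

```text
clock: 7.4
tool_pos: [0.5333, 0.0994, 0.1311]
eef_rot: [0.708, 0.037, -0.045, -0.704]
contact_force: [-10.8, -5.0, 9.3]
opening: 0.225
clock: 7.8
tool_pos: [0.5311, 0.0995, 0.1312]
eef_rot: [0.707, 0.039, -0.042, -0.705]
contact_force: [-1.4, -4.9, -0.4]
opening: 0.176
clock: 8.3
tool_pos: [0.5327, 0.1013, 0.1321]
eef_rot: [-0.706, -0.041, 0.041, 0.706]
contact_force: [0.6, 0.5, 0.6]
opening: 0.607
pos [0.5326 0.1011 0.132 ] yaw 6.6 t 8.35 -> row [-1.8  0.6 -2. ] 0.6
```

View pics/w5.png

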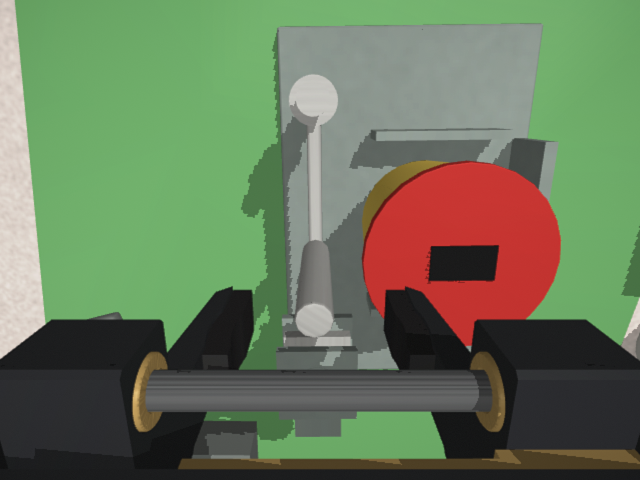

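```bash
python3 - <<'E'
from h import *
go([.545,-.06,.27],6.5)
E
python3 -m inch '0 -30 0 0; 0 -70 0 0; 0 -110 0 0; 0 -138 0 0; -3 -138 -40 0; -5 -138 -80 0; -7 -138 -120 0; -7 -138 -161 0; -7 -138 -161 0; -7 -138 -161 0'
python3 - <<'E'
from h import *
go([.545,-.06,.27],6.5)
import pickle
s=snap('wrist','w6.png'); pickle.dump(s,open('w6.pkl','wb'))
for n in('pin','hole','gate_post'): print(n,[(round(d['p'],2),np.round(d['centre'],1)) for d in r.tip_of('wrist',n)])
E
```

```text
pos [0.5326 0.1011 0.132 ] yaw 6.6 t 8.35 -> row [  -6.2 -138.1 -161.4] 0.1
clock: 9.35
tool_pos: [0.5439, -0.0607, 0.2698]
eef_rot: [-0.706, -0.04, 0.04, 0.706]
contact_force: [-0.4, 1.2, 0.5]
opening: 0.648
pos [ 0.5439 -0.0607  0.2698] yaw 6.5 t 9.35 -> row [ 1.1 -0.2  0.6] -0.0
pin [(0.8, array([248.1, 240.9]))]
hole [(0.85, array([115.8, 324.4]))]
gate_post []
```

View pics/w6.png

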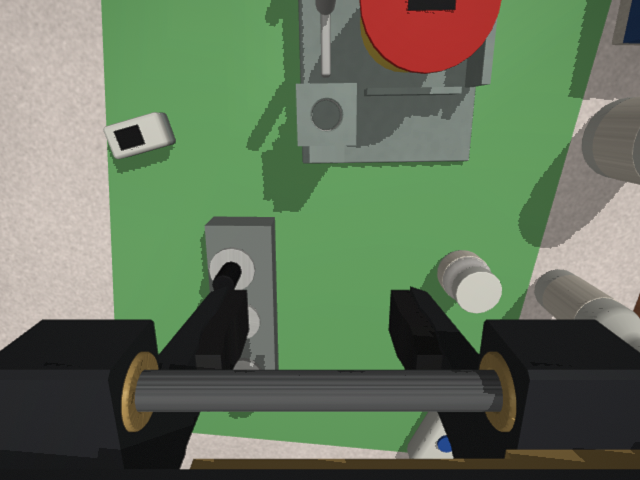

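Run:
```python
from h import *
import pickle
s=pickle.load(open('w6.pkl','rb')); w2=pickle.load(open('w2.pkl','rb'));S=pickle.load(open('S0.pkl','rb'))
f=cv2.cvtColor(s['frame'],cv2.COLOR_RGB2BGR)[60:170,270:380]
f=cv2.convertScaleAbs(f,alpha=1.8); cv2.imwrite('pics/w6c.png',cv2.resize(f,None,fx=5,fy=5,interpolation=cv2.INTER_CUBIC))
for rc in((115.8,324.4),(114,327)):
    print(onz(s,rc,.096),tri([(s,rc),(w2,(141.3,459)),(S['side'],(233.6,311.2)),(S['top'],(216,311.8))]))
```

```text
[0.54075981 0.01385522 0.096     ] (array([0.54284146, 0.01618267, 0.09810462]), [np.float64(3.87359133853869), np.float64(2.4717164893390375), np.float64(1.0631838780158198), np.float64(1.5664340140012196)])
[0.54274847 0.01552391 0.096     ] (array([0.54326977, 0.01658648, 0.09746468]), [np.float64(1.4976147685654828), np.float64(2.343842279670741), np.float64(1.2001709143110366), np.float64(1.3741316378962711)])
```

View pics/w6c.png

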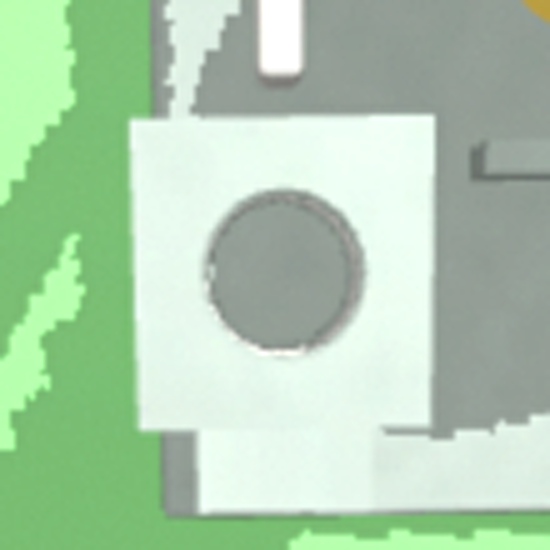

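```bash
python3 - <<'E'
from h import *
import pickle
S=pickle.load(open('S0.pkl','rb')); c=onz(S['top'],(176,257),.105); e=onz(S['top'],(176,289),.105); print('lid',c,np.linalg.norm(c-e), 'd hole',c[:2]-[.543,.016])
go([.475,-.215,.24],6.5)
E
python3 -m inch '-25 0 -40 0; -45 0 -80 0; -65 0 -115 0; -86 30 -145 0; -86 30 -145 0; -86 30 -145 0; -86 30 -145 0' 1
python3 - <<'E'
from h import *
import pickle
s=snap('wrist','w7.png'); pickle.dump(s,open('w7.pkl','wb'))
for n in('pin','stand'): print(n,[(round(d['p'],2),np.round(d['centre'],1)) for d in r.tip_of('wrist',n)])
print(proj(s,[.4676,-.1405,.128]))
E
```

```text
lid [0.60942316 0.10882763 0.105     ] 0.053172623296504226 d hole [0.06642316 0.09282763]
pos [ 0.544  -0.058   0.2701] yaw 6.8 t 9.55 -> row [ -87.    30.  -147.8] 0.3
clock: 10.25
tool_pos: [0.4766, -0.2118, 0.2406]
eef_rot: [-0.706, -0.043, 0.041, 0.706]
contact_force: [0.8, 0.5, -0.6]
opening: 1.0
pin [(0.91, array([119.6, 313.7]))]
stand [(0.58, array([189.2, 314.3]))]
(np.float64(120.0676592096908), np.float64(316.9171422041556))
```

View pics/w7.png

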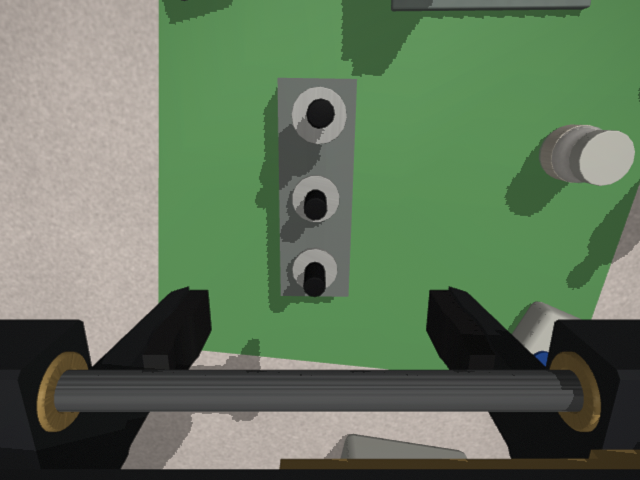

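Run:
```python
from h import *
import pickle
S=pickle.load(open('S0.pkl','rb')); s=pickle.load(open('w7.pkl','rb')); w1=pickle.load(open('w1.pkl','rb'))
print(onz(s,(113.5,320.5),.128), tri([(s,(113.5,320.5)),(w1,(92,235)),(S['side'],(304,307)),(S['top'],(264.7,407.7))]))
print('collar',onz(s,(115.5,319.5),.088))
go([.468,-.139,.20],6.5);go([.468,-.139,.105],6.5)
```

```text
[ 0.46954392 -0.13590616  0.128     ] (array([ 0.46793945, -0.1398729 ,  0.12738282]), [np.float64(6.416182205608983), np.float64(4.830026540526772), np.float64(0.6353065015508571), np.float64(0.9101561401127021)])
collar [ 0.46923211 -0.13738132  0.088     ]
pos [ 0.4765 -0.2123  0.2407] yaw 6.8 t 10.4 -> row [ 0.1 40.6 73.8] 0.3
pos [ 0.4765 -0.2123  0.2407] yaw 6.8 t 10.4 -> row [-1.000e-01  1.356e+02  7.380e+01] 0.3
```

```bash
python3 -m inch '0 0 30 0; 0 20 60 0; 0 41 73 0; 0 60 73 0; 0 85 73 0; 0 110 73 0; 0 125 73 0; 0 136 73 0; 0 136 73 0; 0 136 73 0' 1 30
python3 - <<'E'
from h import *
s=snap('wrist','w8.png')
E
python3 -m inch '0 0 0 0; 0 0 0 0; 0 0 0 0; 0 0 0 0; 0 0 0 0; 0 0 0 0; 0 0 0 0; 0 0 0 0' -1 30
```

```text
clock: 11.4
tool_pos: [0.4675, -0.141, 0.1044]
eef_rot: [0.706, 0.041, -0.041, -0.706]
contact_force: [0.4, 0.8, 0.3]
opening: 1.0
clock: 12.25
tool_pos: [0.4668, -0.1414, 0.1039]
eef_rot: [0.706, 0.041, -0.041, -0.706]
contact_force: [-0.4, -0.1, -0.1]
opening: 0.301
```

View pics/w8.png

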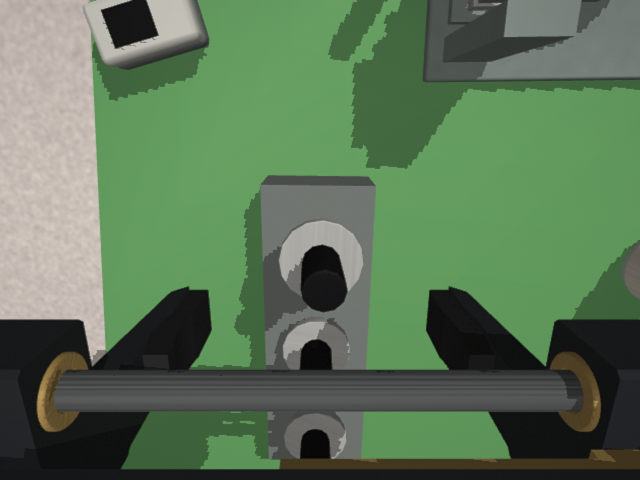

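```bash
python3 -m inch '0 0 0 0; 0 0 0 0; 0 0 0 0; 0 0 0 0' -1 30
python3 - <<'E'
from h import *
s=snap('wrist','w9.png')
print(onz(s,(290,323),.128), proj(s,[.4668,-.1412,.128]),r.get_state()['opening'])
E
```

```text
clock: 12.65
tool_pos: [0.4669, -0.1414, 0.1039]
eef_rot: [0.706, 0.041, -0.041, -0.706]
contact_force: [-0.0, -0.1, 0.1]
opening: 0.004
[ 0.46806632 -0.13454792  0.128     ] (np.float64(304.2526028067424), np.float64(318.103308367004)) 0.003676649405019563
```

View pics/w9.png

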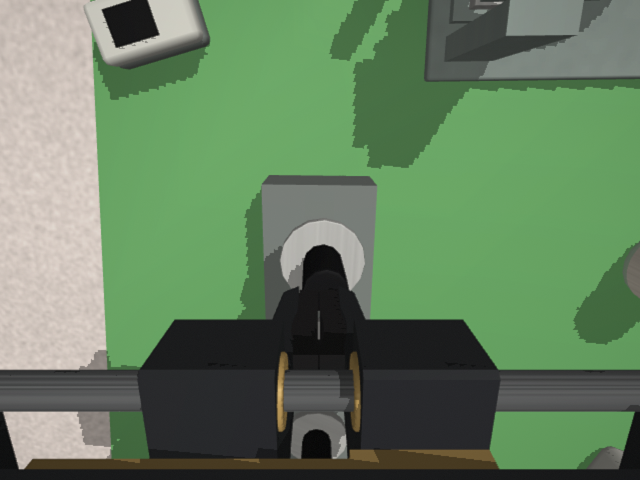

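Run:
```python
from h import *
s=snap('side'); t=snap('top')
b=lambda f:cv2.cvtColor(f,cv2.COLOR_RGB2BGR)
a=cv2.resize(b(s['frame'])[240:400,240:400],None,fx=3.5,fy=3.5,interpolation=cv2.INTER_CUBIC)
cv2.imwrite('pics/s9.png',a)
print('tips proj side',proj(s,[.4669,-.1414,.096]),'pintop',proj(s,[.4676,-.1405,.128]))
```

```text
tips proj side (np.float64(316.0409292147393), np.float64(307.0762313837757)) pintop (np.float64(304.676398859257), np.float64(306.55563403201324))
```

View pics/s9.png

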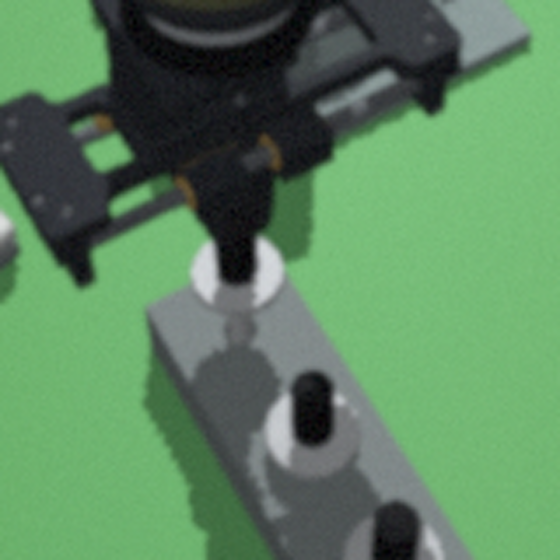

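Run:
```python
from h import *
for i in('8','9'):
    f=cv2.imread(f'pics/w{i}.png')[200:400,220:420]
    f=(255*(f/255.)**.4).astype(np.uint8)
    cv2.imwrite(f'pics/w{i}c.png',cv2.resize(f,None,fx=2.9,fy=2.9,interpolation=cv2.INTER_CUBIC))
cv2.imwrite('pics/w89c.png',cv2.resize(np.hstack([cv2.imread('pics/w8c.png'),cv2.imread('pics/w9c.png')]),(800,400)))
s=snap('wrist')
for z in(.096,.104,.115,.128): print(z,[np.round(proj(s,[.4669,-.1414+d,z]),0) for d in(-.009,0,.009)])
R=np.array(s['R']);print(R[2],-R.T@s['t'])
```

```text
0.096 [array([292., 316.]), array([275., 318.]), array([258., 320.])]
0.104 [array([299., 316.]), array([282., 318.]), array([264., 320.])]
0.115 [array([309., 316.]), array([291., 318.]), array([273., 321.])]
0.128 [array([324., 316.]), array([305., 318.]), array([285., 321.])]
[ 0.03369684 -0.29108425 -0.9561038 ] [ 0.45825481 -0.0660321   0.27860407]
```

View pics/w89c.png

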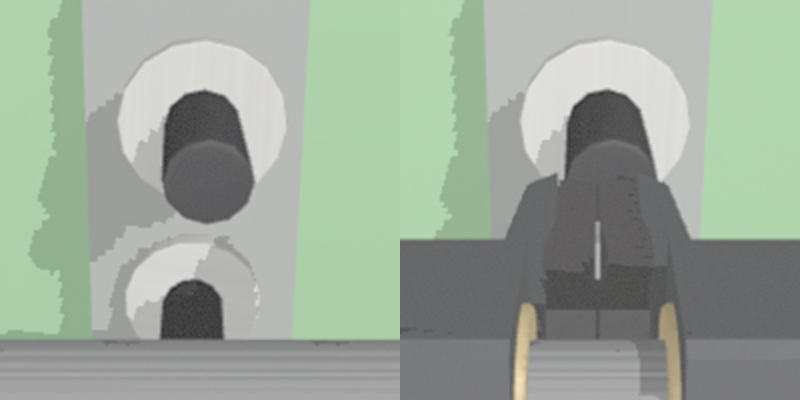

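Run:
```python
from h import *
s=snap('wrist'); K=np.array(s['intrinsics']); print(K)
R=np.array(s['R']);t=np.array(s['t'])
D=K[0,0]*.088/222
for row in (290,355):
    c=np.array([(320-K[0,2])/K[0,0],(row-K[1,2])/K[1,1],1])*D
    print(row,D,R.T@(c-t))
f=cv2.imread('pics/w8.png')[260:400,150:480]
f=(255*(f/255.)**.4).astype(np.uint8)
cv2.imwrite('pics/w8d.png',cv2.resize(f,None,fx=2.4,fy=2.4,interpolation=cv2.INTER_CUBIC))
```

```text
[[399.52643123   0.         318.38380388]
 [  0.         399.52643123 236.43599804]
 [  0.           0.           1.        ]]
290 0.15837083760353945 [ 0.46653413 -0.13222822  0.13340768]
355 0.15837083760353945 [ 0.46933252 -0.15670351  0.14095779]
```

View pics/w8d.png

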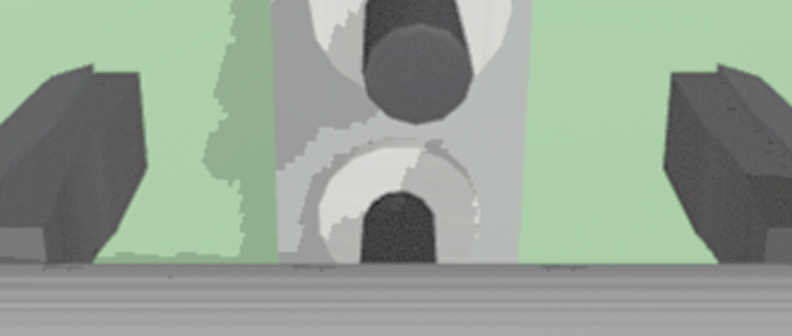

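```bash
python3 -m inch '0 0 0 0; 0 0 0 0; 0 0 2 0; 1 0 4 0; 2 0 7 0; 2 0 7 0; 2 0 7 0' 1
python3 -m inch '0 8 0 0; 0 16 0 0; 0 24 0 0; 0 32 0 0; 0 32 0 0; 0 32 0 0'
python3 - <<'E'
from h import *
s=snap('wrist','w10.png'); 
s=snap('side')
a=cv2.cvtColor(s['frame'],cv2.COLOR_RGB2BGR)[240:400,240:400]; a=(255*(a/255.)**.6).astype(np.uint8)
cv2.imwrite('pics/s10.png',cv2.resize(a,None,fx=3.5,fy=3.5,interpolation=cv2.INTER_CUBIC))
E
```

```text
clock: 13.6
tool_pos: [0.4681, -0.134, 0.1039]
eef_rot: [0.706, 0.041, -0.041, -0.706]
contact_force: [-0.6, 0.1, -0.5]
opening: 0.615
clock: 14.2
tool_pos: [0.4679, -0.1341, 0.0716]
eef_rot: [-0.706, -0.041, 0.041, 0.706]
contact_force: [0.5, -0.2, -0.3]
opening: 1.0
```

View pics/w10.png

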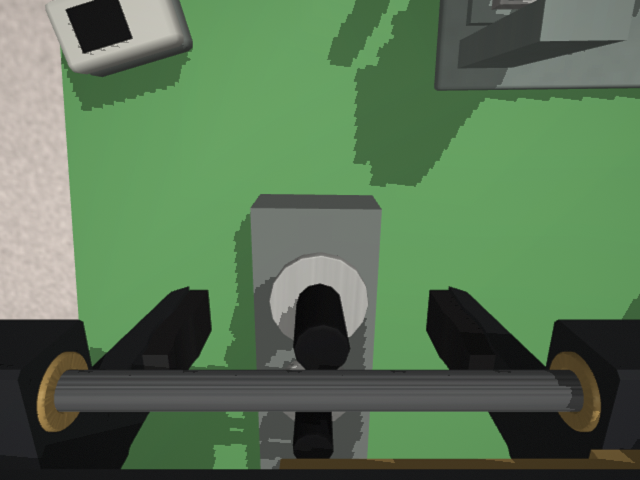

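View pics/s10.png

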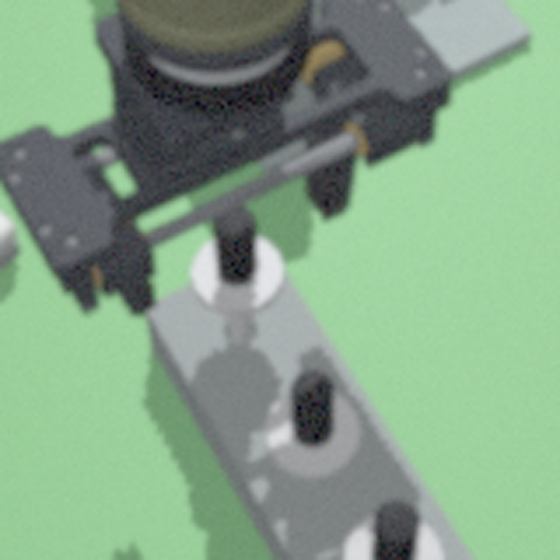

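```bash
python3 -m inch '0 4 0 0; 0 4 0 0; 0 4 0 0; 0 4 0 0; 0 4 0 0; 0 4 0 0; 0 4 0 0; 0 4 0 0; 0 4 0 0; 0 4 0 0' -1 30
python3 -m inch '0 0 0 0; 0 0 0 0; 0 0 0 0'
python3 - <<'E'
from h import *
snap('wrist','w11.png')
E
```

```text
clock: 15.3
tool_pos: [0.4678, -0.1342, 0.0679]
eef_rot: [0.706, 0.041, -0.041, -0.706]
contact_force: [0.2, -0.2, 0.9]
opening: 0.217
clock: 15.6
tool_pos: [0.4678, -0.1342, 0.0679]
eef_rot: [0.706, 0.041, -0.041, -0.706]
contact_force: [-1.0, 0.1, 0.3]
opening: 0.217
```

View pics/w11.png

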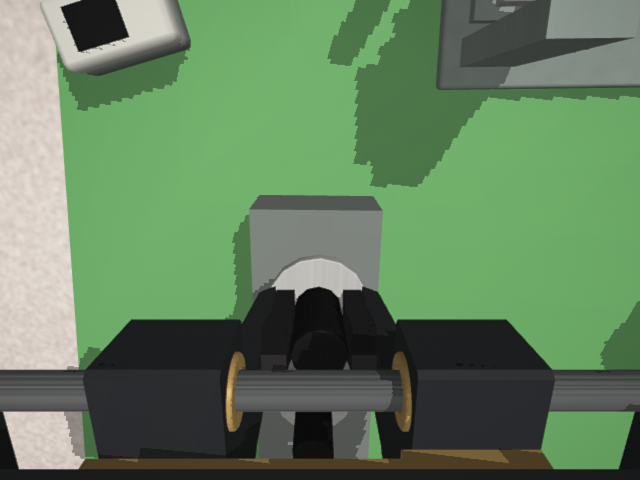

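```bash
python3 -m inch '0 -10 0 0; 0 -25 0 0; 0 -45 0 0; 0 -70 0 0; 0 -95 0 0; 0 -115 0 0; 0 -125 0 0; 0 -125 0 0; 0 -125 0 0'
python3 - <<'E'
from h import *
snap('wrist','w12.png');snap('side','s12.png')
go([.540,-.045,.192],6.5); go([.543,.016,.192],6.5)
E
```

```text
clock: 16.55
tool_pos: [0.4675, -0.1343, 0.1925]
eef_rot: [0.706, 0.04, -0.041, -0.706]
contact_force: [-0.5, 0.8, -2.1]
opening: 0.217
pos [ 0.4672 -0.1342  0.192 ] yaw 6.6 t 16.65 -> row [82.6 -0.2 80.2] 0.1
pos [ 0.4672 -0.1342  0.192 ] yaw 6.6 t 16.65 -> row [ 9.260e+01 -1.000e-01  1.405e+02] 0.1
```

View pics/w12.png

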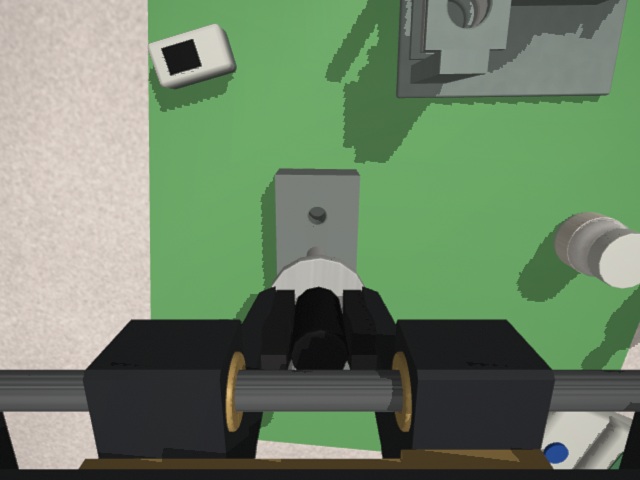

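View pics/s12.png

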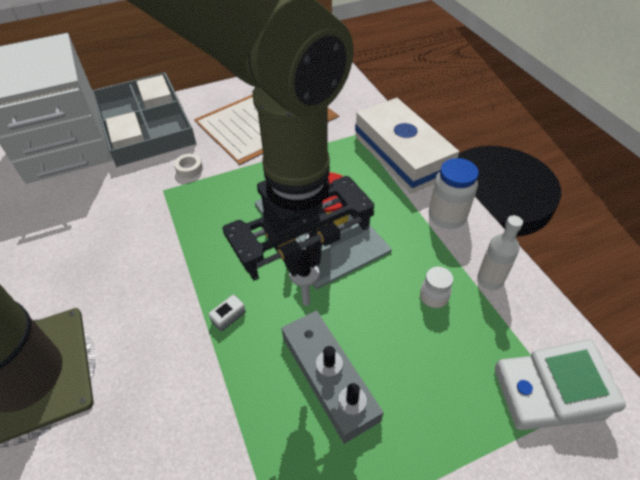

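Run:
```python
from h import *
np.set_printoptions(precision=4,suppress=True)
s=snap('wrist'); d=snap('side')
print('socket',onz(s,(215,317.5),.04), onz(d,(335.5,308.5),.04))
print('exp foot',proj(s,[.4675,-.1343,.134]),proj(d,[.4675,-.1343,.134]),proj(d,[.4675,-.1343,.206]))
a=cv2.cvtColor(d['frame'],cv2.COLOR_RGB2BGR)[220:340,250:370]; a=(255*(a/255.)**.6).astype(np.uint8)
b=cv2.cvtColor(s['frame'],cv2.COLOR_RGB2BGR)[200:380,230:410]; b=(255*(b/255.)**.5).astype(np.uint8)
cv2.imwrite('pics/c12.png',np.hstack([cv2.resize(a,(400,400),interpolation=2),cv2.resize(b,(400,400),interpolation=2)]))
```

```text
socket [ 0.467  -0.1396  0.04  ] [ 0.4658 -0.1454  0.04  ]
exp foot (np.float64(243.79563689025244), np.float64(318.79241272589644)) (np.float64(299.5464147531224), np.float64(304.84461772271885)) (np.float64(272.19651475723134), np.float64(302.9459124732866))
```

View pics/c12.png

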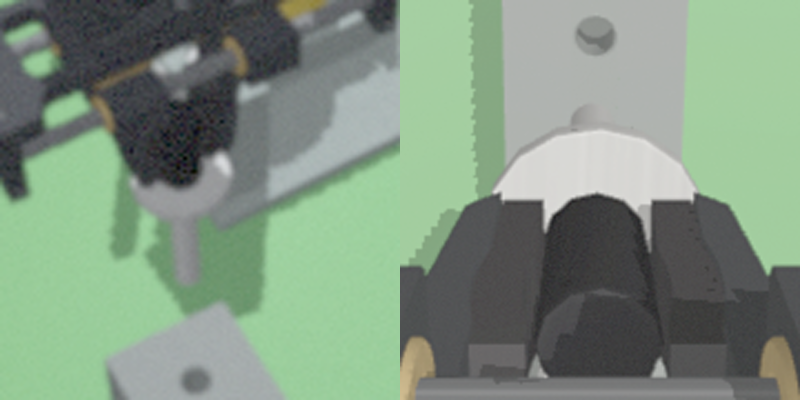

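Run:
```python
from h import *
np.set_printoptions(precision=4,suppress=True)
s=snap('wrist'); d=snap('side')
for rw in(257,260,263): print(tri([(s,(rw,317)),(d,(303.7,305.8))]))
for z in(.126,.130,.134,.138): print(z,onz(d,(303.7,305.8),z), [np.round(proj(s,[.467,y,z])[0]) for y in(-.145,-.140,-.135,-.13)])
# collar centre in side: ellipse
print('collar side obs', 220+180/3.333, 'exp', [proj(d,[.467,y,.206]) for y in(-.14,-.134)])
# grip top in wrist crop (600,335)
rc=(200+335/2.222,230+200/2.222); print(rc,onz(s,rc,.252))
```

```text
(array([ 0.4665, -0.1424,  0.1346]), [np.float64(1.7269037379149588), np.float64(0.451772535430952)])
(array([ 0.4663, -0.1436,  0.1365]), [np.float64(2.289191234714431), np.float64(0.5971364701478133)])
(array([ 0.4662, -0.1448,  0.1383]), [np.float64(2.8514129512005333), np.float64(0.7416398477978402)])
0.126 [ 0.4676 -0.1371  0.126 ] [np.float64(256.0), np.float64(248.0), np.float64(241.0), np.float64(233.0)]
0.13 [ 0.4668 -0.1396  0.13  ] [np.float64(258.0), np.float64(250.0), np.float64(243.0), np.float64(235.0)]
0.134 [ 0.4659 -0.142   0.134 ] [np.float64(260.0), np.float64(253.0), np.float64(245.0), np.float64(237.0)]
0.138 [ 0.4651 -0.1445  0.138 ] [np.float64(262.0), np.float64(255.0), np.float64(247.0), np.float64(239.0)]
collar side obs 274.005400540054 exp [(np.float64(275.2046663312857), np.float64(304.1166955946734)), (np.float64(272.15831066567256), np.float64(302.550152832631))]
(350.76507650765075, 320.00900090009003) [ 0.468  -0.1327  0.252 ]
```

```bash
python3 - <<'E'
from h import *
go([.544,.0215,.192],6.5)
E
python3 -m inch '20 0 20 0; 38 0 45 0; 55 0 75 0; 70 0 100 0; 82 0 120 0; 90 0 136 0; 94 0 146 0; 94 0 146 0; 94 0 146 0'
python3 - <<'E'
from h import *
go([.544,.0215,.192],6.5)
s=snap('wrist','w13.png'); d=snap('side','s13.png')
a=cv2.cvtColor(d['frame'],cv2.COLOR_RGB2BGR)[160:280,250:370]; a=(255*(a/255.)**.6).astype(np.uint8)
b=cv2.cvtColor(s['frame'],cv2.COLOR_RGB2BGR)[200:380,230:410]; b=(255*(b/255.)**.5).astype(np.uint8)
cv2.imwrite('pics/c13.png',np.hstack([cv2.resize(a,(400,400),interpolation=2),cv2.resize(b,(400,400),interpolation=2)]))
print('hole side',proj(d,[.543,.016,.096]), 'foot z.134 over hole',proj(d,[.543,.016,.134]),proj(s,[.543,.016,.134]))
E
```

```text
pos [ 0.4677 -0.1341  0.1923] yaw 6.6 t 16.85 -> row [ 93.7   0.3 145.7] 0.1
clock: 17.75
tool_pos: [0.5441, 0.0206, 0.1926]
eef_rot: [0.706, 0.04, -0.041, -0.706]
contact_force: [-0.1, -0.6, -1.8]
opening: 0.22
pos [0.5441 0.0206 0.1926] yaw 6.6 t 17.75 -> row [0.  0.6 0.9] 0.1
hole side (np.float64(234.3098889500076), np.float64(312.4085178647642)) foot z.134 over hole (np.float64(220.4081076889554), np.float64(311.84192857300286)) (np.float64(249.93295303797777), np.float64(315.706185683703))
```

View pics/c13.png

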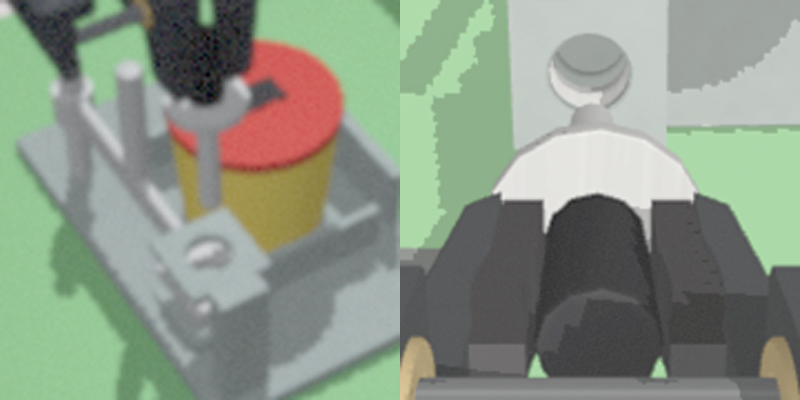

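Run:
```python
from h import *
s=snap('wrist')
for y in(.010,.016,.020): print(y,'hole',np.round(proj(s,[.543,y,.096]),1),'foot +y edge',np.round(proj(s,[.543,y+.006,.134]),1), np.round(proj(s,[.543,y,.134]),1))
```

```text
0.01 hole [239.6 315.2] foot +y edge [248.9 315.7] [258.  314.7]
0.016 hole [231.5 316.1] foot +y edge [239.7 316.8] [248.9 315.7]
0.02 hole [226.1 316.7] foot +y edge [233.5 317.5] [242.8 316.4]
```

```bash
python3 -m inch '0 10 0 0; 0 20 0 0; 0 30 0 0; 0 38 0 0; 0 44 0 0; 0 50 0 0; 0 56 0 0; 0 56 0 0'
python3 - <<'E'
from h import *
s=snap('wrist'); d=snap('side','s14.png')
a=cv2.cvtColor(d['frame'],cv2.COLOR_RGB2BGR)[160:280,250:370]; a=(255*(a/255.)**.6).astype(np.uint8)
b=cv2.cvtColor(s['frame'],cv2.COLOR_RGB2BGR)[200:380,230:410]; b=(255*(b/255.)**.5).astype(np.uint8)
cv2.imwrite('pics/c14.png',np.hstack([cv2.resize(a,(400,400),interpolation=2),cv2.resize(b,(400,400),interpolation=2)]))
E
```

```text
clock: 18.7
tool_pos: [0.5442, 0.0216, 0.1362]
eef_rot: [0.706, 0.04, -0.041, -0.706]
contact_force: [0.0, -0.1, -1.2]
opening: 0.218
```

View pics/c14.png

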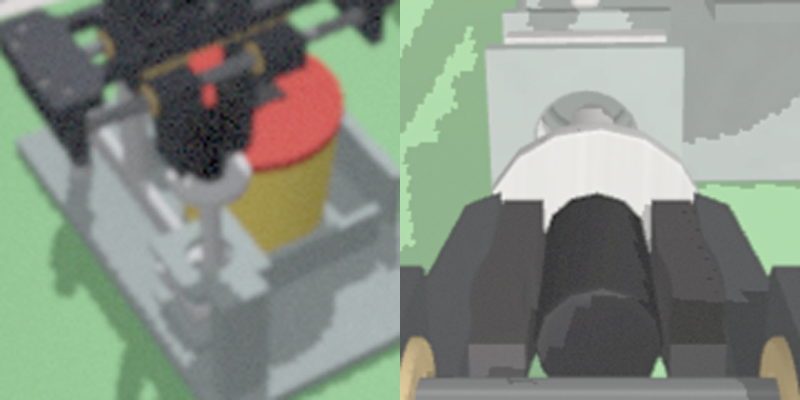

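```bash
python3 -m inch '0 4 0 0; 0 8 0 0; 0 12 0 0; 0 16 0 0; 0 20 0 0; 0 20 0 0'
python3 -m inch '0 4 0 0; 0 8 0 0; 0 12 0 0; 0 16 0 0; 0 20 0 0; 0 20 0 0'
```

```text
clock: 19.4
tool_pos: [0.5442, 0.0215, 0.1163]
eef_rot: [0.706, 0.04, -0.041, -0.706]
contact_force: [-0.2, -0.1, -0.9]
opening: 0.218
clock: 20.0
tool_pos: [0.5442, 0.0216, 0.0963]
eef_rot: [0.706, 0.04, -0.041, -0.706]
contact_force: [-0.1, 0.1, -1.1]
opening: 0.215
```

```bash
python3 -m inch '0 3 0 0; 0 6 0 0; 0 9 0 0; 0 11 0 0; 0 12 0 0; 0 12 0 0'
python3 - <<'E'
from h import *
s=snap('wrist'); d=snap('side','s15.png')
a=cv2.cvtColor(d['frame'],cv2.COLOR_RGB2BGR)[160:280,250:370]; a=(255*(a/255.)**.6).astype(np.uint8)
b=cv2.cvtColor(s['frame'],cv2.COLOR_RGB2BGR)[200:380,230:410]; b=(255*(b/255.)**.5).astype(np.uint8)
cv2.imwrite('pics/c15.png',np.hstack([cv2.resize(a,(400,400),interpolation=2),cv2.resize(b,(400,400),interpolation=2)]))
E
```

```text
clock: 20.6
tool_pos: [0.5446, 0.0216, 0.0848]
eef_rot: [0.706, 0.041, -0.041, -0.706]
contact_force: [-0.2, -0.5, -0.8]
opening: 0.219
```

View pics/c15.png

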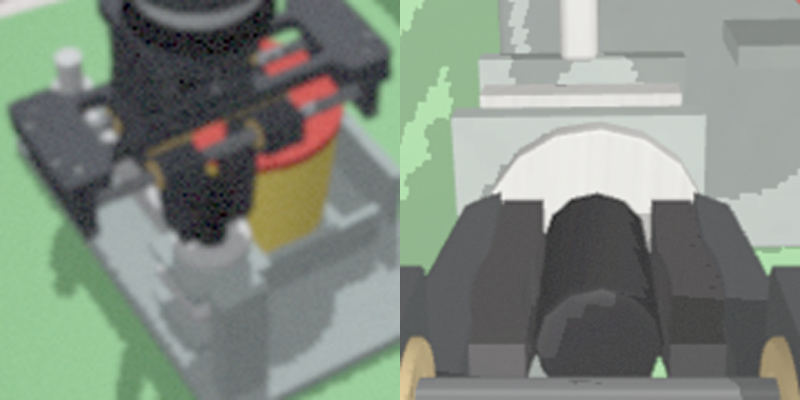

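```bash
python3 -m inch '0 1 0 0; 0 2 0 0; 0 2 0 0'
python3 -m inch '0 1 0 0; 0 2 0 0; 0 2 0 0'
```

```text
clock: 21.0
tool_pos: [0.5447, 0.0216, 0.0829]
eef_rot: [0.706, 0.041, -0.041, -0.706]
contact_force: [-0.6, -0.8, -0.2]
opening: 0.217
clock: 21.3
tool_pos: [0.5447, 0.0208, 0.0822]
eef_rot: [0.707, 0.041, -0.04, -0.705]
contact_force: [-2.9, -2.1, 12.2]
opening: 0.218
```

Contact at tool z 0.082, as expected for seating. Back off 1 mm, then release.

```bash
python3 -m inch '0 -1 0 0; 0 -2 0 0' 
python3 -m inch '0 0 0 0; 0 0 0 0; 0 0 0 0; 0 0 0 0; 0 0 0 0; 0 0 0 0' 0.3
python3 -m inch '0 -10 0 0; 0 -25 0 0; 0 -50 0 0; 0 -80 0 0; 0 -110 0 0; 0 -140 0 0; 0 -140 0 0'
python3 -m inch '0 0 -30 0; 0 0 -60 0; 0 0 -90 0; 0 0 -90 0; 0 0 -90 0'
python3 - <<'E'
from h import *
s=snap('wrist','w16.png'); d=snap('side','s16.png'); t=snap('top','t16.png')
a=cv2.cvtColor(d['frame'],cv2.COLOR_RGB2BGR)[160:280,250:370]; a=(255*(a/255.)**.6).astype(np.uint8)
b=cv2.cvtColor(s['frame'],cv2.COLOR_RGB2BGR)[60:240,230:410]; b=(255*(b/255.)**.6).astype(np.uint8)
cv2.imwrite('pics/c16.png',np.hstack([cv2.resize(a,(400,400),interpolation=2),cv2.resize(b,(400,400),interpolation=2)]))
E
```

```text
clock: 21.5
tool_pos: [0.5447, 0.0216, 0.0831]
eef_rot: [0.706, 0.041, -0.041, -0.706]
contact_force: [0.6, 0.0, -2.3]
opening: 0.219
clock: 22.1
tool_pos: [0.5446, 0.0216, 0.0829]
eef_rot: [0.706, 0.041, -0.041, -0.706]
contact_force: [0.4, -0.3, -0.1]
opening: 0.642
clock: 22.8
tool_pos: [0.5472, 0.0227, 0.2274]
eef_rot: [-0.706, -0.044, 0.038, 0.706]
contact_force: [0.8, 0.4, -0.4]
opening: 0.651
clock: 23.3
tool_pos: [0.5544, -0.0681, 0.2225]
eef_rot: [-0.706, -0.04, 0.041, 0.706]
contact_force: [0.3, 0.3, 1.1]
opening: 0.648
```

View pics/c16.png

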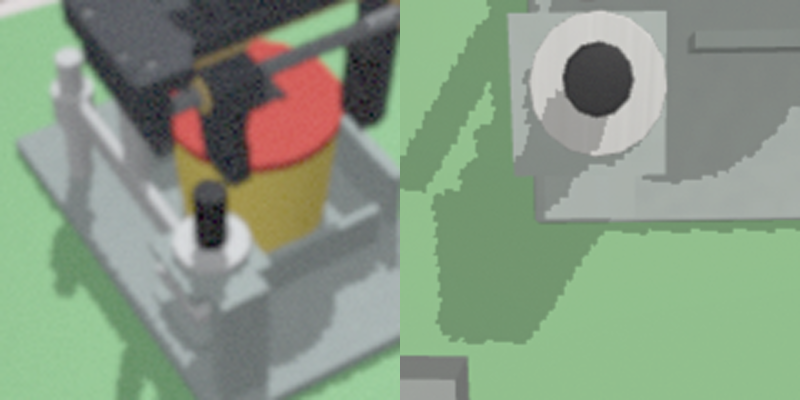

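View pics/w16.png

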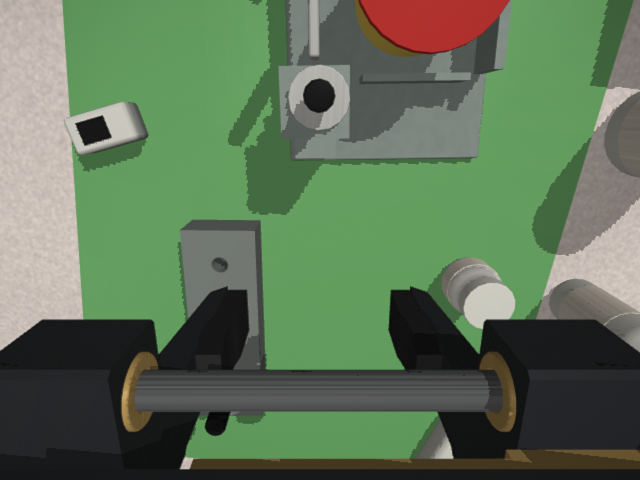

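View pics/s16.png

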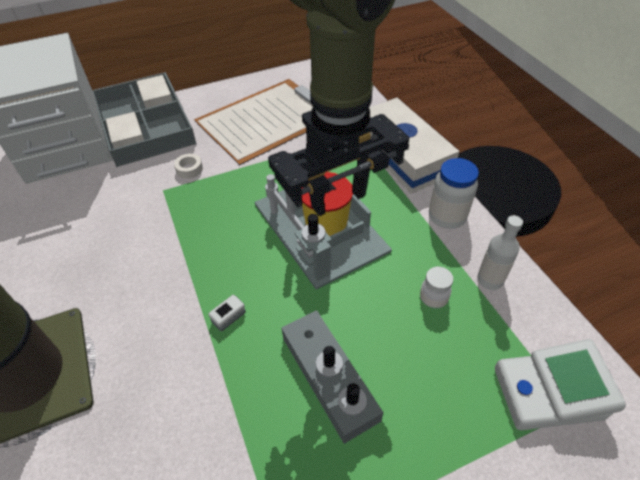

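Run:
```python
from h import *
s=snap('wrist'); d=snap('side')
print(tri([(s,(95.5,319)),(d,(217,313))]))
print('seated pred: top',proj(d,[.543,.016,.142]),proj(s,[.543,.016,.142]),'collar top',proj(d,[.543,.016,.102]))
st=r.get_state(); print(st['clock'],st['contact_force'],abs(np.array(st['qd'])).max())
r.finish_job()
```

```text
(array([0.54620107, 0.01990959, 0.13768002]), [np.float64(1.821637724272332), np.float64(0.41846680142249504)])
seated pred: top (np.float64(217.3638493035468), np.float64(311.71785496184924)) (np.float64(102.16933412607636), np.float64(314.65336370337997)) collar top (np.float64(232.1741401261486), np.float64(312.32147201137553))
23.55 [0.80953871 0.08219448 0.25512949] 0.005783178579028549
the job is handed in; nothing more can be done
```

I swung the gate shut against its stop, dropped the long pin down through all three holes, let go and handed the job in at 23.6 s.

**Gate:** I gripped the post and pushed until it stopped, where the resisting force rose to about 11 N. A wrist picture taken afterwards showed the holes in line.

**Pin seating:** It met no resistance on the way down until the collar touched at the expected height (about 12 N). I then released it and moved the arm clear. The last pictures show the pin upright with its collar flat on the upper tab and nothing touching it. The short pins are still in the stand.

**Checks that failed or disagreed:**
- **First grasp:** It closed on nothing, just above the pin. The fingertips turned out to be about 28 mm higher than the reported tool position suggests. I measured them in the pictures, went lower and gripped the pin.
- **Pin tilt:** The pin hung tilted about 4° in the grip, so I aimed with the middle of the shaft instead of the tool centre.
- **Pin top height:** My last measurement put it at 138 mm, against 142 mm expected when seated. The sideways position was about 5 mm off the hole centre I had measured, within the roughly 7 mm of play in the hole.

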